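# Swing the test head over the green board and hold the probes down

## Task

On the board tester, lift the black plunger knob at the end of the blue head, swing the head over the green circuit board and let the plunger drop fully home in that station's slot. Then push the yellow cap down 10 mm (give or take 3 mm, and never as far as 15 mm) so that the probe pins bear on the green board, and finish while still holding it pressed there: do not let go. Leave the boards in their nests and do not disturb the other things on the bench.

Things in the scene. Friction and masses are not known exactly. Their poses are not given: they have to be found in the camera images.
- fixture: Board tester fixed to the bench: aluminium plate (x -195 to 50, y -185 to 185, 12 mm thick) with pivot column, index rail and two board nests. Origin on the pivot axis at bench height, z up; -x points from the pivot to the middle of the parking slot. The column with the swing bearing is 52 mm across, 91 mm high. Seen from the pivot, the test stations lie 60 degrees either side of -x, one over each nest.
- rail_mid (a point): Middle of the parking slot of the yellow arc-shaped index rail, at its top, 32 mm above the bench; the rail's centre line runs 160 mm from the pivot. The parking slot leaves the head 0.12 rad of play either way; each station has one 14 mm wide slot for the 8 mm round-ended pin. No other slots.
- head_swing (a joint): Angle of the blue swing head about the vertical pivot, rad: 0 pointing along the fixture's -x (parked), positive counter-clockwise from above, stations at +1.047 and -1.047, stops at 1.13 either way. The head is a bar 36 mm wide, 178 mm long from the pivot, top 80 mm above the bench. It stays where it is left (friction about 0.06 N m); its pin locks it while down in a slot.
- knob (a point): Centre of the black round pull knob of the index plunger, at the outer end of the head, 160 mm from the pivot axis. Knob 30 mm across and 25 mm high; its centre is 118 mm above the bench when the pin is home, under it a 12 mm stem, 25 mm long, down to the bar. It turns with the head.
- plunger_lift (a joint): Lift of the index plunger, m: 0 home (pin down in a slot), 0.018 fully lifted. Sprung down: 4.5 N at 0, 250 N/m more. The pin clears the rail from 0.010 up; let go away from a slot it rests on the rail at 0.010 and drops in when the head is moved over a slot.
- cap_top (a point): Centre of the top face of the yellow press cap, a mushroom button 38 mm across on the head, 85 mm from the pivot axis and 117 mm above the bench when not pressed. A white probe block with four brass pins hangs from it under the bar.
- press_travel (a joint): How far the press cap is pushed down, m: 0 up, 0.018 the stop. Sprung up: 4 N at 0, 500 N/m more. Over a board the sprung pins reach it at about 0.005 and add 1 N, then 200 N/m; at 0.016 the probe block strikes the board.
- press_cap: The yellow cap itself, 38 mm across and 12 mm thick; origin on its axis 117 mm below its top face, axes as the head (-x outwards from the pivot).
- pins: The four brass probe pins under the head (3 mm thick, in a 16 x 12 mm rectangle); origin on the cap's axis 31 mm below their tips, axes as the head.
- head_axis (a point): Point on the press cap's axis inside the bar, 71 mm above the bench, 85 mm from the pivot; does not move when the cap is pressed.
- board_green: The green circuit board in its black carrier, 60 x 50 x 14 mm, loose in one of the two nests (which one varies), its centre 85 mm from the pivot. Origin at the centre of its underside, 12 mm above the bench; z up.
- board_red: The red circuit board in the other nest, same size and origin.
- tape: Roll of tape lying flat, 90 mm across, 24 mm high; origin on its underside; a bystander.
- flux: Small white plastic bottle with red cap, 44 mm across, 100 mm high; origin on its underside; a bystander.
- jar: Amber glass jar, 50 mm across, 60 mm high; origin on its underside; a bystander.
- screwdriver: Red-handled screwdriver lying down, 180 mm long; origin on its underside; a bystander.
Mind the look-alikes: they are no part of the job. What is shaped like the board_green but purple is not meant.

How it is judged:
On the way, in this order (a step that is already met when the one before it is completed fails the run):
1. the plunger is lifted clear of the rail (value of joint plunger_lift above 0.0098 m), for 0.1 s.
2. the head is over the green board with the plunger home in the slot, the cap not yet pressed (value of joint each of plunger_lift, press_travel below 0.003 m and horizontal distance between head_axis and board_green below 0.007 m), for 0.2 s.
At the end, for the whole second after the job is handed in: Through the last second: plunger home (lift under 3 mm), the press cap's axis within 7 mm of the green board's centre, the cap held pressed 7 to 13 mm by the robot (more than 3 N on the cap), the pins bearing on the green board (over 0.3 N), both boards within 10 mm of where they began (value of joint plunger_lift below 0.003 m and horizontal distance between head_axis and board_green below 0.007 m and value of joint press_travel between 0.007 and 0.013 m and contact force between pins and board_green above 0.3 N and (contact force between press_cap and the fingers above 3 N or contact force between press_cap and the arm above 3 N) and angle between board_green's own z axis and vertical below 0.1 rad and distance of each of board_red, board_green from where it was at the start of the episode below 0.01 m); the arm keeps its last pose, push and grip.
It fails at once if the cap is pushed 15 mm or more (value of joint press_travel above 0.015 m).
It fails at once if a bystander (tape, bottle, jar or screwdriver) is moved more than 30 mm (distance of any of tape, flux, jar, screwdriver from where it was at the start of the episode above 0.03 m).
It also fails if it takes over 45 s, if anything falls off the work surface, if the arm or the gripper's body presses on something with over 40 N, if the wrist force passes 120 N, or if a joint passes its speed limit or range.

## Robot

A 7-joint arm with a two-finger parallel gripper is mounted at the origin on the work surface. World frame = base frame: x ahead of the robot, y to its left, z up, the work surface at z = 0. Lengths are in m, angles in rad, forces in N, time in s.
With the tool pointing down it reaches from about 0.425 to 0.925 m from the base axis. Payload 6.8 kg.
Tool frame: the origin (TCP) lies midway between the tips of the shut fingers; the grasp point (between the pads) lies 19 mm behind it; z points along the fingers, y is the line along which they close (so a half turn about z gives the same grasp; the last joint's range is limited). The gripper opens to 85 mm and grips with 20 to 120 N. Pads are 22 mm wide; open, the fingers measure 114 mm over their backs; the gripper's body (76 mm by 85 mm) begins 54 mm behind the grasp point. The pads swing forward as they close: fully open they stand 13 mm farther back than shut.
Start: joints at [-1.248, 0.477, 0.022, 1.555, -0.011, 1.109, -0.083], TCP at [0.282, 0.613, 0.211] pointing down, gripper open.
Joint ranges: [-2.96, 2.96], [-0.34, 2.1], [-1.41, 1.46], [0.24, 2.44], [-1.37, 4.51], [0.17, 1.92], [-2.96, 2.96]. Speed limits (rad/s): [2.39, 2.39, 3.14, 3.14, 3.14, 3.14, 3.14].

## Interface

Orientations are given as a rotation vector (axis times angle).
In Python, from bench import r gives the robot as it stands. The module is installed in compiled form; this text tells all that it offers.
- The arm moves only by the tool apply_moves, never from a script. Its argument "rows" is a list of rows, each a list of 6 numbers: the shift along the tool's x, y, z scaled (see below), then the turn, a rotation vector about the tool's x, y, z scaled (see below). A call has 1 to 5 rows; each row is the pose to reach, as a shift and turn from the pose commanded when the call began, along the tool's axes at that moment; what a row does not reach only later rows make up. The controller multiplies each number of a shift by 0.25 m and each number of a turn by 90 degrees. A row lasts 1/8 s, in which the tool goes at most 62.5 mm and 10.7 degrees, less where a joint would pass 70% of its speed; a pose out of reach is approached as far as the arm can. A call with a number of a shift or a turn outside -1 to 1 is refused whole. A call with a gripper value outside its range is refused whole. "claw" is the opening, from 0 (shut) to 1 (fully open), set as the call begins (left out, the last holds). The fingers move at their own pace and stop on an object; "newtons" is the grip in N (left out, the last holds). Time passes only in rows, so rows that repeat a pose let the fingers close. It gives the time, the measured TCP pose, the force, the opening and the grip force at its end, in the units of the state.
- r.get_obs(): the state, without advancing time (a new reading comes with each control period).
- r.grab_frame(name): name is "scene" or "top" or "wrist"; returns a dict with "pixels" (420x560x3 uint8, red, green, blue), "intrinsics" (3x3 intrinsics, pixels), "eye" and "attitude" of the camera in the world. Camera axes: x right, y up, looking along -z (the intrinsics and any distortion apply to the point x, -y, -z); pixel columns grow to the right and rows downward; lengths in m; the calibration is good to about 2 mm. A picture is of the moment at which its call begins. There is no depth.
- r.hand_in(): hands the job in; it is judged then, once.
Trained networks look in a picture, given as the dict that the camera call returned (one of the last four; its "shot" number tells which), for a name from the list of things; names that differ only in an ending like _2 or _b are one class to them, and where a whole thing is asked for, a point or a joint stands for the part that bears it (a point fixed in the world has none). Each returns a list of dicts, best first, with "conf" (0 to 1); they miss things now and then, are a little off and sometimes report something else, mostly with a low value. They report only what shows in the picture. A call takes as long as a camera call. They do not tell look-alikes from the thing itself.
- r.search_frame(picture, thing): "rect" ([left, top, width, height] in pixels, round what is visible of it).
- r.outline_of(picture, thing): "pixels" (420x560 bool, what is visible of it) and "rect" ([left, top, width, height] in pixels, round what is visible of it).
- r.landmark_of(picture, thing): "point" ([column, row] in pixels: a listed point, or the origin of a listed thing).
The state is a dict: "clock": time; "joints": joint angles; "qvel": joint speeds; "tau": joint torques, N m; "tcp_pos": TCP position; "orientation": TCP orientation; "contact_force": force on the tool from outside, world axes, zero at the start; "moment": the same for the moment, N m; "grip_width": finger opening in m; "gripper_force": force on a finger pad.
Only numpy, scipy, OpenCV 4.12 (cv2) and the standard library are available. Lean on these libraries where they do the work, as an engineer would, in place of code of your own. Each camera call takes 0.05 s, during which the arm holds its last target. There are 200 camera calls.

## Working session

There is one attempt and no reset: what is moved stays moved. The work goes in short steps, Python scripts to look and compute and a tool call to move; the robot and the scene stay as the last step left them, time stands still between calls to the robot, and variables do not carry over. Pictures are saved under pics/ and viewed, at most 10 in all, crops included, and the job is handed in when it is done.

Besides the shell and the picture viewer there is one more tool, called after "Emit:" as name([rows], argument=value, ...), one row to a line, values as JSON. apply_moves: Moves the arm, as the interface text tells. Its arguments: {"type":"object","properties":{"rows":{"type":"array","items":{"type":"array","items":{"type":"number"}}},"claw":{"type":"number"},"newtons":{"type":"number"}},"required":["rows"]}

```bash
mkdir -p pics
cat > h.py <<'E'
import numpy as np, cv2
from bench import r
from scipy.spatial.transform import Rotation as R
def att(f):
    a=np.array(f["attitude"],float)
    return a if a.shape==(3,3) else (R.from_rotvec(a).as_matrix() if a.size==3 else R.from_quat(a).as_matrix())
def ray(f,p):
    K=np.array(f["intrinsics"]); d=np.linalg.solve(K,[p[0],p[1],1.]); return att(f)@(d*[1,-1,-1])
def at_z(f,p,z):
    d=ray(f,p); e=np.array(f["eye"]); return e+d*(z-e[2])/d[2]
def save(f,n): cv2.imwrite("pics/"+n,f["pixels"][:,:,::-1])
E
python3 - <<'E'
from h import *
np.set_printoptions(precision=4,suppress=True)
F={n:r.grab_frame(n) for n in ("scene","top")}
Z=dict(fixture=0,rail_mid=.032,knob=.118,cap_top=.117,head_axis=.071,board_green=.012,board_red=.012,tape=0,flux=0,jar=0,screwdriver=0)
for n,f in F.items():
    save(f,n+"0.png"); print(n,f["eye"],f["attitude"],{k:v for k,v in f.items() if k not in("pixels","eye","attitude")})
    for t,z in Z.items():
        print(t,[(round(q["conf"],2),np.round(q["point"],1),at_z(f,q["point"],z)[:2]) for q in r.landmark_of(f,t)[:3]])
o=r.get_obs();print(o)
cv2.imwrite("pics/both.png",cv2.resize(np.vstack([F["scene"]["pixels"],F["top"]["pixels"]])[:,:,::-1],(400,600)))
E
```

```text
scene [1.2116 0.4521 1.062 ] [0.3396 0.6708 2.083 ] {'intrinsics': array([[445.293 ,   0.    , 287.1127],
       [  0.    , 445.293 , 208.4062],
       [  0.    ,   0.    ,   1.    ]]), 'shot': 1}
fixture [(0.84, array([249.4, 198.7]), array([ 0.6287, -0.095 ]))]
rail_mid [(0.98, array([272. , 154.5]), array([ 0.4706, -0.1232]))]
knob [(0.52, array([274.9, 137.4]), array([ 0.4729, -0.107 ]))]
cap_top [(0.46, array([262.2, 152.9]), array([ 0.5423, -0.1026]))]
head_axis [(0.74, array([266.8, 164. ]), array([ 0.5377, -0.0925]))]
board_green [(0.78, array([367., 272.]), array([0.655 , 0.3119])), (0.64, array([318.3, 261.4]), array([0.6994, 0.1895])), (0.57, array([245.8, 269.5]), array([0.8265, 0.0436]))]
board_red [(0.51, array([234.4, 177.5]), array([ 0.5964, -0.1754]))]
tape [(0.72, array([342.5, 222.5]), array([0.5484, 0.1774]))]
flux [(0.63, array([171.9, 165.3]), array([ 0.6597, -0.3775]))]
jar [(0.89, array([277.8, 242.7]), array([0.7063, 0.0623]))]
screwdriver [(0.78, array([209.9, 222.2]), array([ 0.7588, -0.1387]))]
top [0.4918 0.0657 0.9243] [ 0.1023 -0.1398 -1.5619] {'intrins
[... 854 characters left out ...]
ay([451.8, 204.6]), array([ 0.6518, -0.3794]))]
jar [(0.98, array([277.4, 185.1]), array([0.6969, 0.0496]))]
screwdriver [(0.56, array([352.8, 160.2]), array([ 0.7619, -0.1377]))]
{'clock': 1.2, 'joints': array([-1.2481,  0.477 ,  0.0224,  1.5554, -0.0115,  1.1093, -0.0831]), 'qvel': array([-0.0003,  0.0011,  0.0014,  0.0006, -0.0011,  0.0012,  0.0019]), 'tau': array([  0.    , -59.6307,   1.6072, -28.155 ,   0.0127,   0.0015,
        -0.    ]), 'tcp_pos': array([0.2819, 0.6134, 0.2105]), 'orientation': array([-0.6715, -3.069 , -0.0001]), 'contact_force': array([-0.296 , -0.0962,  0.4212]), 'moment': array([-0.0221,  0.0309, -0.0216]), 'gripper_force': 0.0, 'grip_width': 0.08535165536002433}
```

View pictures.

View pics/scene0.png

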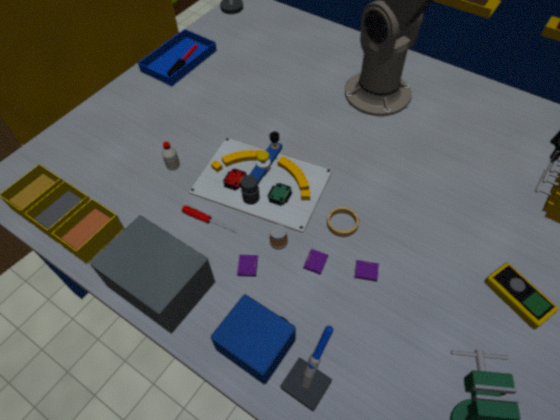

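View pics/top0.png

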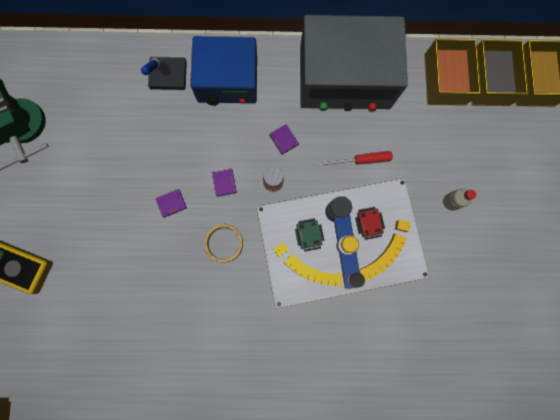

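The scene view shows the fixture left of centre, with the knob at about (275,137) and the cap at (262,155). In the top view the green board is at (309,234), on the robot's +y side (negative swing), and red is at (370,222). The purple look-alikes are off the fixture. Next I'll refine the fixture pose.

```bash
cat >> h.py <<'E'
np.set_printoptions(precision=4,suppress=True)
def down(yaw): # tool z down, tool y axis along angle yaw
    y=np.array([np.cos(yaw),np.sin(yaw),0]); z=np.array([0,0,-1.]); return np.array([np.cross(y,z),y,z]).T
def plan(p,yaw):
    o=r.get_obs(); C=R.from_rotvec(o["orientation"]).as_matrix()
    best=min((R.from_matrix(C.T@down(yaw+k)).as_rotvec() for k in(0,np.pi)),key=np.linalg.norm)
    return np.r_[C.T@(np.array(p)-o["tcp_pos"])/.25, best/(np.pi/2)], np.degrees(np.linalg.norm(best))
E
python3 - <<'E'
from h import *
f=r.grab_frame("top"); s=r.grab_frame("scene")
c=np.array([at_z(f,p,.012)[:2] for p in [(261,209),(403,183),(425,274),(279,306)]])
print("corners",c,"centroid",c.mean(0))
v=(c[1]-c[0])+(c[2]-c[3]); w=(c[0]-c[3])+(c[1]-c[2])
yaw=np.mean([np.arctan2(v[1],v[0])+np.pi/2, np.arctan2(w[1],w[0])]); print("yaws",np.arctan2(v[1],v[0])+np.pi/2,np.arctan2(w[1],w[0]))
Rz=np.array([[np.cos(yaw),-np.sin(yaw)],[np.sin(yaw),np.cos(yaw)]])
piv=c.mean(0)-Rz@[-.0725,0]; print("pivot",piv,"sizes",np.linalg.norm(v)/2,np.linalg.norm(w)/2)
g=at_z(f,(309.5,235),.026)[:2]; rd=at_z(f,(370,222.5),.026)[:2]
for n,b in(("g",g),("r",rd)):
    d=Rz.T@(b-piv); print(n,b,np.hypot(*d),np.arctan2(-d[1],-d[0]))
def tri(t):
    A=np.zeros((3,3));B=np.zeros(3)
    for q in(f,s):
        p=r.landmark_of(q,t)[0]["point"]; d=ray(q,p);d/=np.linalg.norm(d);M=np.eye(3)-np.outer(d,d);A+=M;B+=M@q["eye"]
    return np.linalg.solve(A,B)
for t in("knob","cap_top","head_axis","rail_mid","fixture"): print(t,tri(t))
for q in(f,s):
  for t in("knob","press_cap"):
    o=r.outline_of(q,t); print(t,[(x["conf"],x["rect"]) for x in o[:2]])
cv2.imwrite("pics/crop.png",cv2.resize(f["pixels"][170:315,250:435,::-1],None,fx=4,fy=4,interpolation=cv2.INTER_CUBIC))
E
```

```text
corners [[ 0.6355  0.0888]
 [ 0.7023 -0.2567]
 [ 0.4833 -0.2989]
 [ 0.4094  0.0448]] centroid [ 0.5576 -0.1055]
yaws 0.20137737714910964 0.191164318376905
pivot [ 0.6287 -0.0914] sizes 0.35168885150195145 0.22660261352560043
g [ 0.5726 -0.0256] 0.08650239175098619 -1.0602220429674962
r [ 0.6029 -0.1689] 0.08169985439435919 1.0531148110719115
knob [ 0.4797 -0.1042  0.1233]
cap_top [ 0.5511 -0.1052  0.1195]
head_axis [ 0.5488 -0.0998  0.0649]
rail_mid [ 0.4794 -0.1235  0.0305]
fixture [ 0.6309 -0.0981 -0.0175]
knob [(0.56, [349.1, 270.7, 13.6, 16.9])]
press_cap [(0.81, [341.8, 234.4, 19.2, 18.5]), (0.54, [255.0, 173.4, 173.9, 132.7])]
knob [(0.52, [186.9, 133.3, 145.9, 101.0])]
press_cap []
```

View pics/crop.png

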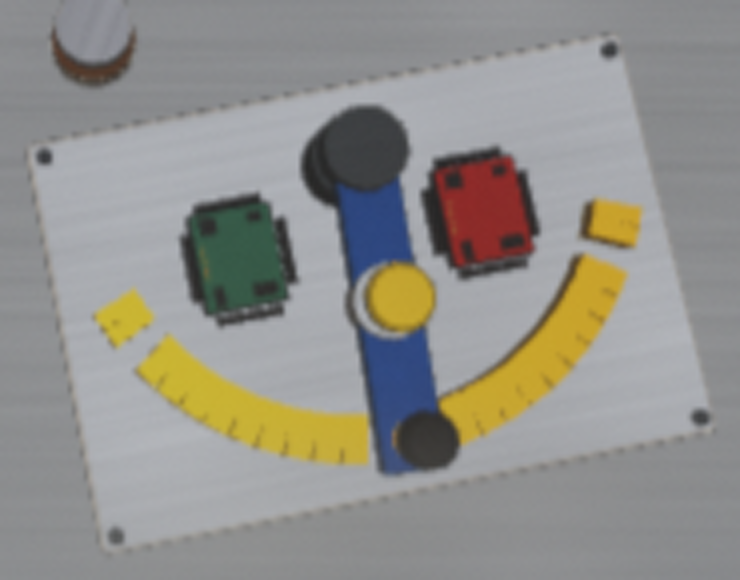

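The crop shows the knob top at about (427,438), the cap top at (400,297), the column top at (366,148) and the green slot gap at about (145,333) in crop pixels.

Run:
```python
from h import *
f=r.grab_frame("top")
P=lambda u,v:(250+(u-1.5)/4,170+(v-1.5)/4)
k=at_z(f,P(427.5,439),.128);c=at_z(f,P(399.5,297.5),.117);p=at_z(f,P(366,148),.091)
g=at_z(f,P(145,333),.032)
print("knob",k,"cap",c,"col",p,"gap",g)
piv=(p[:2]+[.6287,-.0914])/2
for a in(k,c): d=a[:2]-p[:2]; print(np.hypot(*d),np.arctan2(-d[1],-d[0]))
d=g[:2]-p[:2]; print("gap",np.hypot(*d),np.arctan2(-d[1],-d[0]))
print(np.unwrap([np.arctan2(-d[1],-d[0])]), .196-1.047)
th=np.arctan2(-(k-p)[1],-(k-p)[0])
for z in(.21,.102): print(plan([k[0],k[1],z],th+np.pi/2))
```

```text
knob [ 0.4731 -0.1107  0.128 ] cap [ 0.5459 -0.1003  0.117 ] col [ 0.6296 -0.0892  0.091 ] gap [0.5305 0.0299 0.032 ]
0.157972636671022 0.136516384705573
0.08443079107486613 0.1324861948172983
gap 0.15496083545227307 -0.8764209941912066
[-0.8764] -0.851
(array([-1.9045, -2.3121,  0.002 ,  0.    ,  0.    , -0.3611]), np.float64(32.5034946911696))
(array([-1.9045, -2.3121,  0.434 ,  0.    ,  0.    , -0.3611]), np.float64(32.5034946911696))
```

Emit:
apply_moves([
  [-0.16,-0.19,0,0,0,0],
  [-0.32,-0.39,0,0,0,0],
  [-0.48,-0.58,0,0,0,0],
  [-0.64,-0.77,0,0,0,0],
  [-0.79,-0.96,0,0,0,0],
], claw=1, newtons=60)

```text
clock: 2.68
tcp_pos: [0.3617, 0.3108, 0.2108]
orientation: [0.672, 3.068, 0.001]
contact_force: [-0.1, 0.3, 0.2]
grip_width: 0.0855
gripper_force: 0.0
```

Emit:
apply_moves([
  [-0.16,-0.19,0,0,0,0],
  [-0.32,-0.39,0,0,0,0],
  [-0.48,-0.58,0,0,0,0],
  [-0.64,-0.77,0,0,0,0],
  [-0.79,-0.96,0,0,0,0],
])

```text
clock: 3.3
tcp_pos: [0.4409, 0.0103, 0.211]
orientation: [0.671, 3.068, 0.002]
contact_force: [1.1, 0.6, -0.1]
grip_width: 0.0855
gripper_force: 0.0
```

Run:
```python
from h import *
print(r.get_obs()["tcp_pos"],r.get_obs()["clock"])
print(plan([.472,-.111,.16],.135+np.pi/2))
```

```text
[0.4409 0.0103 0.211 ] 3.3
(array([-0.3156, -0.3891,  0.204 ,  0.0006,  0.0009, -0.3602]), np.float64(32.41382405488471))
```

Emit:
apply_moves([
  [-0.1,-0.13,0.05,0,0,-0.09],
  [-0.2,-0.26,0.1,0,0,-0.18],
  [-0.3156,-0.3891,0.15,0,0,-0.27],
  [-0.3156,-0.3891,0.204,0,0,-0.36],
  [-0.3156,-0.3891,0.204,0,0,-0.36],
])

```text
clock: 3.92
tcp_pos: [0.4707, -0.1094, 0.1588]
orientation: [0.208, -3.133, -0.0]
contact_force: [-0.1, 0.6, 0.0]
grip_width: 0.0852
gripper_force: 0.0
```

Run:
```python
from h import *
w=r.grab_frame("wrist"); save(w,"w1.png"); print(r.get_obs()["tcp_pos"])
for q in r.landmark_of(w,"knob"): print(q["conf"],q["point"],at_z(w,q["point"],.118))
for q in r.landmark_of(w,"cap_top"): print(q["conf"],q["point"],at_z(w,q["point"],.117))
```

```text
[ 0.4712 -0.109   0.1594]
0.97 [273.6, 223.7] [ 0.4695 -0.1126  0.118 ]
0.85 [275.5, 311.7] [ 0.5474 -0.1009  0.117 ]
0.57 [335.2, 282.1] [ 0.513  -0.0567  0.117 ]
```

View pics/w1.png

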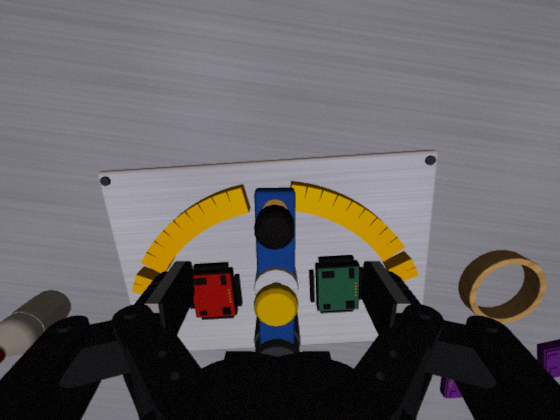

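The wrist view shows the knob at (274,224), between the pads, about 3 mm off in y.

Run:
```python
from h import *
print(plan([.4705,-.1118,.099],.135+np.pi/2))
```

```text
(array([ 0.0068, -0.0122,  0.2442,  0.0001,  0.0005, -0.0011]), np.float64(0.11226737777821996))
```

Emit:
apply_moves([
  [0.005,-0.012,0.1,0,0,0],
  [0.005,-0.012,0.2,0,0,0],
  [0.005,-0.012,0.242,0,0,0],
  [0.005,-0.012,0.242,0,0,0],
])

```text
clock: 4.58
tcp_pos: [0.4705, -0.1118, 0.099]
orientation: [0.211, -3.134, -0.0]
contact_force: [0.4, 1.1, 0.2]
grip_width: 0.0848
gripper_force: 0.0
```

Emit:
apply_moves([
  [0,0,0,0,0,0],
  [0,0,0,0,0,0],
  [0,0,0,0,0,0],
  [0,0,0,0,0,0],
  [0,0,0,0,0,0],
], claw=0, newtons=40)

```text
clock: 5.2
tcp_pos: [0.4709, -0.1123, 0.0997]
orientation: [-0.211, 3.134, 0.0]
contact_force: [-1.4, -0.2, 6.4]
grip_width: 0.0274
gripper_force: 39.0
```

Emit:
apply_moves([
  [0,0,-0.02,0,0,0],
  [0,0,-0.04,0,0,0],
  [0,0,-0.058,0,0,0],
  [0,0,-0.058,0,0,0],
])

```text
clock: 5.7
tcp_pos: [0.4707, -0.1121, 0.1136]
orientation: [-0.212, 3.134, 0.0]
contact_force: [3.5, 0.5, -8.0]
grip_width: 0.0269
gripper_force: 39.9
```

Run:
```python
from h import *
o=r.get_obs(); print(o["contact_force"],o["grip_width"],o["tcp_pos"])
w=r.grab_frame("scene"); q=r.landmark_of(w,"knob"); print([(x["conf"],x["point"]) for x in q])
cv2.imwrite("pics/s2.png",cv2.resize(w["pixels"][100:220,190:350,::-1],None,fx=4,fy=4,interpolation=cv2.INTER_CUBIC))
```

```text
[ 3.471   0.5057 -8.0096] 0.02685871782172897 [ 0.4707 -0.1121  0.1136]
[(0.54, [273.2, 130.2])]
```

View pics/s2.png

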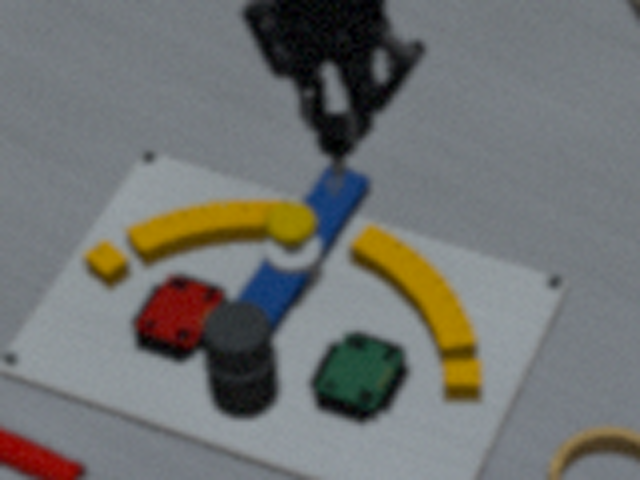

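Force of −8 N matches about 14 mm of lift, and the view shows the gripper holding the knob up. Next I'll compute the swing.

```bash
cat >> h.py <<'E'
PIV=np.array([.629,-.090])
def arc(a1,n,dz=0):
    o=r.get_obs(); C=R.from_rotvec(o["orientation"]).as_matrix(); d=o["tcp_pos"][:2]-PIV
    a0=np.arctan2(-d[1],-d[0]); rr=np.hypot(*d); print("a0",a0,"r",rr)
    for a in np.linspace(a0,a1,n+1)[1:]:
        p=np.r_[PIV-rr*np.array([np.cos(a),np.sin(a)]),o["tcp_pos"][2]+dz]
        print(np.r_[C.T@(p-o["tcp_pos"])/.25, R.from_matrix(C.T@R.from_rotvec([0,0,a-a0]).as_matrix()@C).as_rotvec()/(np.pi/2)].round(4).tolist())
E
python3 -c "
from h import *
arc(.138-.495,5)"
```

```text
a0 0.1385929261878334 r 0.15986630381285905
[-0.0029, 0.0633, 0.0, 0.0, 0.0, 0.0631]
[-0.0121, 0.126, 0.0, 0.0, 0.0, 0.1262]
[-0.0274, 0.1875, 0.0, 0.0, 0.0, 0.1893]
[-0.0487, 0.2471, 0.0, 0.0001, 0.0, 0.2524]
[-0.0758, 0.3044, 0.0, 0.0001, 0.0, 0.3155]
```

Emit:
apply_moves([
  [-0.003,0.063,0,0,0,0.063],
  [-0.012,0.126,0,0,0,0.126],
  [-0.0275,0.1875,0,0,0,0.189],
  [-0.0485,0.247,0,0,0,0.252],
  [-0.076,0.3045,0,0,0,0.3155],
])

```text
clock: 6.42
tcp_pos: [0.4785, -0.034, 0.1131]
orientation: [-0.568, -3.088, 0.001]
contact_force: [3.6, -0.7, -9.6]
grip_width: 0.027
gripper_force: 40.0
```

```bash
python3 -c "
from h import *
o=r.get_obs();print(o['contact_force'],o['tcp_pos'],o['grip_width'])
arc(-.855,5)"
```

```text
[ 3.5574 -0.708  -9.63  ] [ 0.4785 -0.034   0.1131] 0.027038958119916433
a0 -0.35605921609257046 r 0.16060166399743075
[-0.0027, 0.064, -0.0001, -0.0001, 0.0001, 0.0635]
[-0.0117, 0.1275, -0.0001, -0.0002, 0.0001, 0.1271]
[-0.0271, 0.1897, -0.0002, -0.0002, 0.0002, 0.1906]
[-0.0485, 0.2501, -0.0003, -0.0003, 0.0002, 0.2541]
[-0.0759, 0.308, -0.0004, -0.0004, 0.0003, 0.3176]
```

Emit:
apply_moves([
  [-0.003,0.064,0,0,0,0.063],
  [-0.012,0.1275,0,0,0,0.127],
  [-0.027,0.1895,0,0,0,0.19],
  [-0.0485,0.25,0,0,0,0.254],
  [-0.076,0.308,0,0,0,0.3175],
])

```text
clock: 7.05
tcp_pos: [0.5227, 0.0316, 0.1127]
orientation: [-1.311, -2.852, 0.003]
contact_force: [0.8, 0.4, -8.7]
grip_width: 0.027
gripper_force: 40.0
```

Run:
```python
from h import *
o=r.get_obs();print(o['contact_force'],o['tcp_pos'],o['grip_width'])
arc(-.855,1)
f=r.grab_frame("top")
cv2.imwrite("pics/t3.png",cv2.resize(f["pixels"][170:315,250:435,::-1],None,fx=4,fy=4,interpolation=cv2.INTER_CUBIC))
```

```text
[ 0.8256  0.3818 -8.6694] [0.5227 0.0316 0.1127] 0.02699034745567107
a0 -0.8527151136007362 r 0.16150552676055419
[0.0, 0.0015, -0.0, -0.0, 0.0, 0.0015]
```

View pics/t3.png

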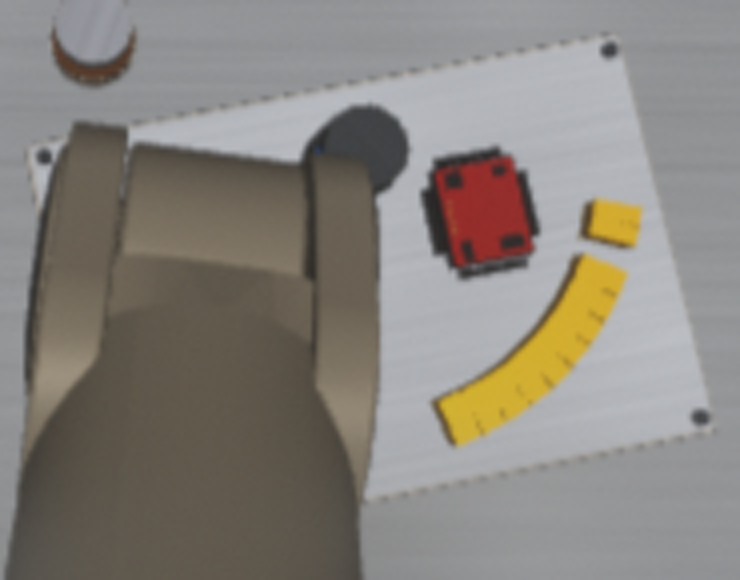

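The arm hides the head in this view, but the measured angle is on target. I'll lower the knob and feel for the slot.

Emit:
apply_moves([
  [0,0,0.018,0,0,0],
  [0,0,0.036,0,0,0],
  [0,0,0.036,0,0,0],
])

```text
clock: 7.48
tcp_pos: [0.5227, 0.0312, 0.1039]
orientation: [-1.307, -2.854, 0.001]
contact_force: [-2.7, 4.0, -5.8]
grip_width: 0.0268
gripper_force: 40.3
```

The lift is about 4 mm with the spring still pulling down, so the pin is in the slot. I'll lower it the rest of the way.

Emit:
apply_moves([
  [0,0,0.017,0,0,0],
  [0,0,0.017,0,0,0],
])

```text
clock: 7.72
tcp_pos: [0.5231, 0.0315, 0.1001]
orientation: [-1.307, -2.854, -0.0]
contact_force: [-3.4, 4.4, -4.7]
grip_width: 0.0274
gripper_force: 40.4
```

Emit:
apply_moves([
  [0,0,0,0,0,0],
  [0,0,0,0,0,0],
  [0,0,0,0,0,0],
], claw=0.75)

```text
clock: 8.1
tcp_pos: [0.525, 0.0304, 0.1009]
orientation: [1.31, 2.854, 0.001]
contact_force: [0.5, 0.6, -0.1]
grip_width: 0.0637
gripper_force: 0.0
```

Emit:
apply_moves([
  [0,0,-0.15,0,0,0],
  [0,0,-0.3,0,0,0],
  [0,0,-0.4,0,0,0],
  [0,0,-0.4,0,0,0],
])

```text
clock: 8.6
tcp_pos: [0.5258, 0.0309, 0.2022]
orientation: [1.308, 2.852, 0.005]
contact_force: [0.0, -0.2, 0.0]
grip_width: 0.0639
gripper_force: 0.0
```

Run:
```python
from h import *
o=r.get_obs();print(o['contact_force'],o['tcp_pos'],o['grip_width'])
w=r.grab_frame("wrist"); save(w,"w4.png")
for t,z in(("knob",.118),("cap_top",.117),("board_green",.012)):
    for q in r.landmark_of(w,t)[:2]: print(t,q["conf"],q["point"],at_z(w,q["point"],z))
```

```text
[ 0.0377 -0.2206  0.0053] [0.5258 0.0309 0.2022] 0.06387738557612294
knob 0.76 [275.0, 205.3] [0.5225 0.0311 0.118 ]
knob 0.19 [278.5, 287.0] [ 0.5797 -0.0303  0.118 ]
board_green 0.74 [427.1, 298.9] [0.7981 0.0423 0.012 ]
board_green 0.74 [512.1, 74.3] [0.6448 0.2967 0.012 ]
```

View pics/w4.png

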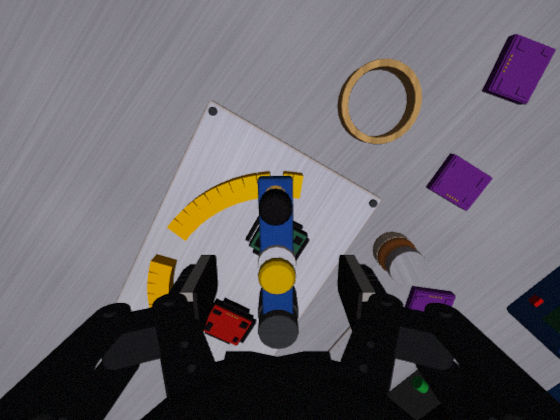

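The wrist view shows the blue head over the green board, with the knob at (275,206) next to the slot and the cap at (278,277).

Run:
```python
from h import *
w=r.grab_frame("wrist"); print(at_z(w,(277.5,276.5),.117))
print(plan([.573,-.026,.150],-.85+np.pi/2))
```

```text
[ 0.5676 -0.0212  0.117 ]
(array([-0.3021,  0.0018,  0.1967, -0.0011, -0.0004, -0.0062]), np.float64(0.566446084011092))
```

Emit:
apply_moves([
  [-0.15,0,0,0,0,0],
  [-0.294,0,0,0,0,0],
  [-0.294,0,0.1,0,0,0],
  [-0.294,0,0.18,0,0,0],
  [-0.294,0,0.19,0,0,0],
], claw=0)

```text
clock: 9.48
tcp_pos: [0.5706, -0.0247, 0.1507]
orientation: [-1.308, -2.852, 0.004]
contact_force: [-0.1, -0.2, 0.9]
grip_width: -0.0001
gripper_force: 0.0
```

Run:
```python
from h import *
print(plan([.572,-.025,.122],-.85+np.pi/2)); o=r.get_obs();print(o['contact_force'],o['tcp_pos'],o['grip_width'])
w=r.grab_frame("wrist"); print([(q["conf"],q["point"],at_z(w,q["point"],.117)) for q in r.landmark_of(w,"cap_top")])
s=r.grab_frame("scene");print([(q["conf"],q["point"],at_z(s,q["point"],.118)) for q in r.landmark_of(s,"knob")]);cv2.imwrite("pics/s5.png",cv2.resize(s["pixels"][100:220,190:350,::-1],None,fx=4,fy=4,interpolation=cv2.INTER_CUBIC))
```

```text
(array([-0.0047,  0.004 ,  0.1147, -0.0024, -0.0013, -0.0063]), np.float64(0.6201781608100684))
[-0.0563 -0.1845  0.9455] [ 0.5706 -0.0247  0.1507] -0.00014368126585509426
[(0.85, [280.3, 229.5], array([ 0.5722, -0.0246,  0.117 ]))]
[(0.47, [303.3, 167.9], array([0.525 , 0.0262, 0.118 ]))]
```

View pics/s5.png

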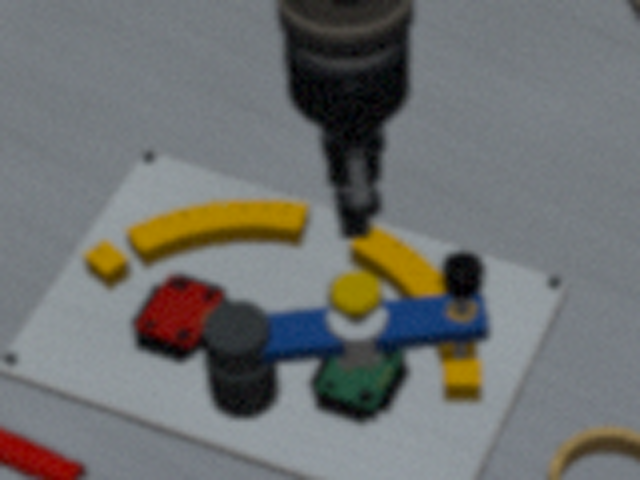

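The head is locked over the green board with the pin in the slot, and the shut fingers are above the cap. I'll descend to contact.

Emit:
apply_moves([
  [-0.005,0.004,0.06,0,0,0],
  [-0.005,0.004,0.12,0,0,0],
  [-0.005,0.004,0.12,0,0,0],
])

```text
clock: 10.05
tcp_pos: [0.5724, -0.0248, 0.121]
orientation: [-1.308, -2.853, 0.003]
contact_force: [-0.5, 0.1, 0.2]
grip_width: 0.0001
gripper_force: 0.0
```

Emit:
apply_moves([
  [0,0,0.012,0,0,0],
  [0,0,0.024,0,0,0],
  [0,0,0.024,0,0,0],
])

```text
clock: 10.42
tcp_pos: [0.5736, -0.0249, 0.1167]
orientation: [-1.309, -2.856, -0.0]
contact_force: [-0.9, 1.2, -0.1]
grip_width: 0.0
gripper_force: 0.0
```

Emit:
apply_moves([
  [0,0,0.008,0,0,0],
  [0,0,0.014,0,0,0],
  [0,0,0.014,0,0,0],
])

```text
clock: 10.8
tcp_pos: [0.5736, -0.0249, 0.1132]
orientation: [-1.309, -2.856, 0.0]
contact_force: [0.4, -0.2, 0.2]
grip_width: 0.0001
gripper_force: 0.0
```

Run:
```python
from h import *
o=r.get_obs();print(o['contact_force'],o['tcp_pos'],o['tau'],o['joints'])
s=r.grab_frame("scene");w=r.grab_frame("wrist")
a=cv2.resize(s["pixels"][130:200,240:330,::-1],(720,560)[:2],interpolation=cv2.INTER_CUBIC)
K=s["intrinsics"]
q=att(s).T@(o['tcp_pos']-s["eye"]);u=K@(q*[1,-1,-1]);u=u[:2]/u[2];print("tcp px",u)
cv2.circle(a,(int((u[0]-240)*8),int((u[1]-130)*8)),4,(255,0,255),1)
cv2.imwrite("pics/s6.png",np.hstack([cv2.resize(a,(400,311)),cv2.resize(w["pixels"][:,:,::-1],(400,311))]))
```

```text
[ 0.4364 -0.205   0.2408] [ 0.5736 -0.0249  0.1132] [  0.0094 -47.0639   8.8254 -21.9724   0.0016  -0.0151   0.0079] [-0.5216  0.4842  0.6004  1.9208 -0.3595  0.8444  0.979 ]
tcp px [278.2707 172.3889]
```

View pics/s6.png

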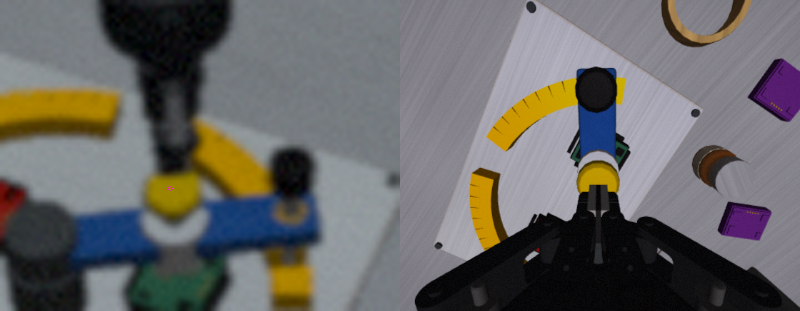

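The fingers are over the cap but haven't touched it, with no force yet. I'll keep going down in small steps, watching the force.

Emit:
apply_moves([
  [0,0,0.006,0,0,0],
  [0,0,0.01,0,0,0],
  [0,0,0.01,0,0,0],
])

```text
clock: 11.28
tcp_pos: [0.5736, -0.0249, 0.1106]
orientation: [-1.309, -2.856, 0.0]
contact_force: [-0.5, 0.0, -0.9]
grip_width: 0.0001
gripper_force: 0.0
```

Emit:
apply_moves([
  [0,0,0.005,0,0,0],
  [0,0,0.01,0,0,0],
  [0,0,0.01,0,0,0],
])

```text
clock: 11.65
tcp_pos: [0.5736, -0.0248, 0.1081]
orientation: [-1.309, -2.856, 0.0]
contact_force: [-0.6, -0.5, -0.2]
grip_width: 0.0001
gripper_force: 0.0
```

Run:
```python
from h import *
o=r.get_obs();print(o['contact_force'],o['tcp_pos'],o['tau'],o['joints'])
s=r.grab_frame("scene");w=r.grab_frame("wrist");save(s,"s7.png");save(w,"w7.png")
old=cv2.resize(cv2.imread("pics/s5.png"),(160,120),interpolation=cv2.INTER_AREA)
new=s["pixels"][100:220,190:350,::-1]
def yel(b): return (b[...,2]>110)&(b[...,1]>90)&(b[...,0]<90)
for n,b in(("old",old),("new",new)):
    m=yel(b.astype(int)); _,L,S,C=cv2.connectedComponentsWithStats(m.astype(np.uint8))
    print(n,[(S[i].tolist(),C[i].round(1).tolist()) for i in range(1,len(S)) if S[i][4]>40])
for n,f in(("s",s),("w",w)):
    print(n,[(q["conf"],q["point"],at_z(f,q["point"],.117)) for q in r.landmark_of(f,"cap_top")[:1]])
def line(b): return b[55:90,89].tolist()
# montage: old / new / wrist crop
cv2.imwrite("pics/m7.png",np.hstack([cv2.resize(old[50:110,60:140],(400,300),interpolation=cv2.INTER_CUBIC),cv2.resize(new[50:110,60:140],(400,300),interpolation=cv2.INTER_CUBIC)]))
wc=w["pixels"][180:330,180:380,::-1]
a=cv2.imread("pics/m7.png"); cv2.imwrite("pics/m7.png",np.vstack([a,np.hstack([cv2.resize(wc,(400,300)),np.zeros((300,400,3),np.uint8)])]))
```

```text
[-0.601  -0.5205 -0.2345] [ 0.5736 -0.0248  0.1081] [  0.0073 -47.3548   8.8851 -21.7453   0.0032  -0.0119   0.0066] [-0.5178  0.4911  0.5958  1.9241 -0.3651  0.835   0.9835]
old [([32, 50, 45, 13, 307], [53.9, 54.6]), ([88, 56, 23, 18, 180], [99.8, 65.2]), ([21, 60, 11, 8, 52], [26.0, 63.9]), ([82, 67, 13, 11, 102], [88.5, 72.1]), ([110, 89, 10, 8, 59], [115.0, 92.6]), ([137, 107, 23, 13, 49], [145.6, 111.5])]
new [([32, 50, 45, 13, 308], [53.8, 54.6]), ([94, 57, 17, 17, 147], [101.6, 66.1]), ([21, 60, 11, 8, 50], [25.9, 63.9]), ([82, 69, 13, 9, 79], [88.4, 73.2]), ([110, 89, 10, 8, 59], [115.0, 92.6]), ([137, 107, 23, 13, 49], [145.9, 111.4])]
s [(0.5, [278.1, 168.2], array([ 0.564, -0.032,  0.117]))]
w [(0.66, [276.8, 255.7], array([ 0.5735, -0.0263,  0.117 ]))]
```

View pics/m7.png

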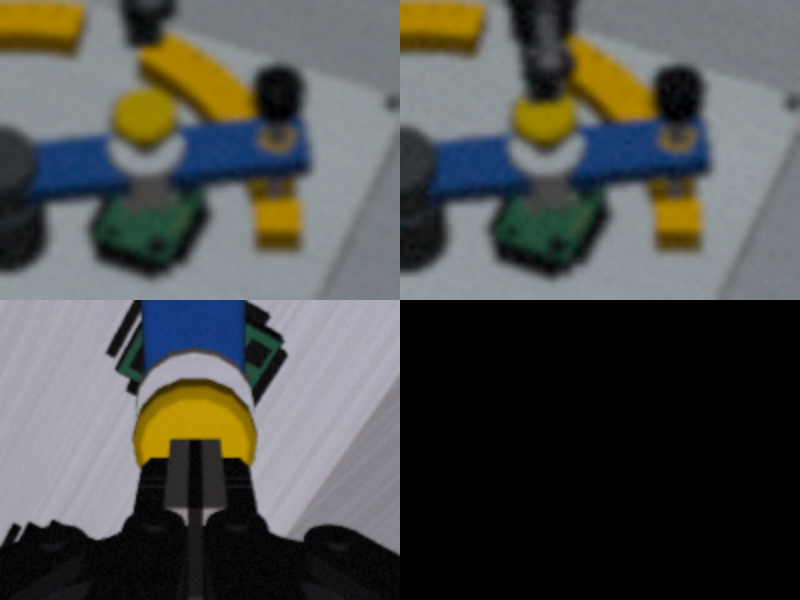

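The last view shows the cap still fully up, with the fingertips above its middle and not yet touching (cap at about (545,118), tip at about (543,98) in the montage). I'll keep descending until the force shows.

Emit:
apply_moves([
  [0,0,0.006,0,0,0],
  [0,0,0.012,0,0,0],
  [0,0,0.012,0,0,0],
])

```text
clock: 12.22
tcp_pos: [0.5736, -0.0249, 0.1051]
orientation: [-1.309, -2.856, 0.0]
contact_force: [0.0, -0.3, 0.2]
grip_width: -0.0002
gripper_force: 0.0
```

Run:
```python
from h import *
o=r.get_obs();print(o['contact_force'],o['moment'])
# where is the visible finger tip? triangulate manually: tip px scene, wrist
s=r.grab_frame("scene");w=r.grab_frame("wrist")
for f,p in((s,(278.6,169.5)),(w,(278,250))): print(at_z(f,p,.117),at_z(f,p,.127))
for f in (s,w):
    q=att(f).T@(o['tcp_pos']-f["eye"]);u=f["intrinsics"]@(q*[1,-1,-1]);print("tcp px",u[:2]/u[2])
g=w["pixels"].astype(int); m=(g[...,0]>110)&(g[...,1]>80)&(g[...,2]<90)
_,L,S,C=cv2.connectedComponentsWithStats(m.astype(np.uint8)); print([(S[i].tolist()) for i in range(1,len(S)) if S[i][4]>100])
print(g[225:275:3,278].tolist())
```

```text
[ 0.0457 -0.2671  0.239 ] [ 0.0018  0.032  -0.0349]
[ 0.5671 -0.0281  0.117 ] [ 0.574  -0.0231  0.127 ]
[ 0.5707 -0.0219  0.117 ] [ 0.5676 -0.0184  0.127 ]
tcp px [278.3604 174.2482]
tcp px [278.4105 247.711 ]
[[379, 0, 120, 56, 1580], [116, 105, 132, 102, 5134], [303, 104, 15, 38, 388], [246, 225, 63, 41, 1536], [92, 237, 43, 105, 2870]]
[[111, 86, 3], [142, 113, 0], [162, 127, 3], [195, 155, 11], [193, 155, 8], [192, 152, 2], [189, 151, 0], [190, 152, 2], [120, 91, 3], [7, 8, 14], [4, 5, 4], [6, 7, 7], [2, 4, 7], [1, 8, 5], [1, 0, 6], [11, 8, 10], [10, 12, 8]]
```

Emit:
apply_moves([
  [0,0,0.006,0,0,0],
  [0,0,0.012,0,0,0],
  [0,0,0.012,0,0,0],
])

```text
clock: 12.7
tcp_pos: [0.5736, -0.0249, 0.1021]
orientation: [-1.309, -2.856, 0.0]
contact_force: [0.2, 0.1, 1.1]
grip_width: -0.0003
gripper_force: 0.0
```

Run:
```python
from h import *
o=r.get_obs();print(o['contact_force'],o['tcp_pos'],o['clock'])
s=r.grab_frame("scene"); w=r.grab_frame("wrist")
old=cv2.resize(cv2.imread("pics/s5.png"),(160,120),interpolation=cv2.INTER_AREA).astype(int)
new=s["pixels"][100:220,190:350,::-1].astype(int)
for row in range(62,96,1): print(row,old[row,87:91].mean(0).round().astype(int)[::-1],new[row,87:91].mean(0).round().astype(int)[::-1])
for dz in(0,.006,.012,.018):
  for f in (s,w):
    q=att(f).T@(o['tcp_pos']+[0,0,dz]-f["eye"]);u=f["intrinsics"]@(q*[1,-1,-1]);print(dz,"tcp px",u[:2]/u[2])
g=w["pixels"].astype(int);print(g[225:275:3,278].tolist())
```

```text
[0.1708 0.0749 1.112 ] [ 0.5736 -0.0249  0.1021] 12.7
62 [125 101  34] [60 62 66]
63 [98 82 34] [62 62 66]
64 [87 74 38] [57 59 62]
65 [90 80 52] [43 45 47]
66 [106 100  78] [21 25 25]
67 [129 121  83] [16 16 18]
68 [148 131  44] [16 20 18]
69 [152 130   5] [10 14 15]
70 [153 130   0] [24 22 20]
71 [152 129   0] [54 48 19]
72 [152 130   0] [104  90   8]
73 [152 130   0] [144 123   0]
74 [153 130   0] [154 131   0]
75 [150 129   0] [152 130   0]
76 [141 120   0] [143 123   0]
77 [118 101   1] [120 103   1]
78 [84 72 15] [85 74 15]
79 [73 68 49] [74 69 50]
80 [93 96 95] [95 98 96]
81 [124 130 134] [125 130 134]
82 [141 148 152] [141 148 154]
83 [139 145 151] [141 148 153]
84 [122 126 130] [124 128 133]
85 [86 88 90] [87 88 91]
86 [70 70 70] [71 70 71]
87 [68 68 68] [68 70 69]
88 [68 68 67] [68 68 68]
89 [69 68 66] [68 68 67]
90 [69 70 67] [68 67 67]
91 [62 70 64] [62 70 64]
92 [47 74 58] [46 74 58]
93 [39 77 58] [38 78 59]
94 [38 79 60] [36 78 59]
95 [33 77 59] [35 78 58]
0 tcp px [278.3948 174.9287]
0 tcp px [278.3748 247.6836]
0.006 tcp px [278.3356 173.5486]
0.006 tcp px [278.4085 251.9365]
0.012 tcp px [278.276  172.1575]
0.012 tcp px [278.4445 256.4795]
0.018 tcp px [278.2159 170.7554]
0.018 tcp px [278.4831 261.3434]
[[64, 49, 0], [140, 111, 0], [146, 116, 4], [185, 147, 2], [194, 156, 8], [193, 155, 2], [192, 152, 5], [188, 147, 0], [119, 93, 4], [6, 9, 5], [4, 5, 4], [7, 7, 8], [6, 6, 10], [4, 1, 6], [3, 1, 2], [11, 6, 13], [0, 0, 4]]
```

The cap is provably still up (pixel columns unchanged), and the tip in the scene view puts contact right about here.

Emit:
apply_moves([
  [0,0,0.004,0,0,0],
  [0,0,0.008,0,0,0],
  [0,0,0.008,0,0,0],
])

```text
clock: 13.18
tcp_pos: [0.5736, -0.0249, 0.1001]
orientation: [-1.309, -2.856, 0.0]
contact_force: [-0.3, 0.3, -0.2]
grip_width: 0.0002
gripper_force: 0.0
```

Emit:
apply_moves([
  [0,0,0.004,0,0,0],
  [0,0,0.008,0,0,0],
  [0,0,0.008,0,0,0],
])

```text
clock: 13.55
tcp_pos: [0.5736, -0.0249, 0.0982]
orientation: [-1.309, -2.856, 0.0]
contact_force: [0.8, 0.7, 0.1]
grip_width: 0.0002
gripper_force: 0.0
```

Run:
```python
from h import *
s=r.grab_frame("scene"); w=r.grab_frame("wrist"); print(r.get_obs()["contact_force"],r.get_obs()["tcp_pos"])
new=s["pixels"][100:220,190:350].astype(int)
for row in range(66,90,1): print(row,new[row,87:91].mean(0).round().astype(int), "".join("Y" if (p[0]>100 and p[2]<60) else "k" if p.max()<70 else "." for p in new[row,70:110]))
g=w["pixels"].astype(int)
for row in range(200,300,3): print(row,"".join("Y" if (p[0]>100 and p[2]<60) else "k" if p.max()<40 else "g" if p.max()<100 else "." for p in g[row,230:330:2]))
```

```text
[-0.0998 -0.3812  0.4394] [ 0.5737 -0.0249  0.0982]
66 [41 42 45] ...............kkkkkkkkkk.YYYYYYYYYYY...
67 [24 26 27] ...............kkkkkkkkkk.YYYYYYYYYYYY..
68 [17 16 20] ...............kkkkkkkkkk..YYYYYYYYYYYYY
69 [16 16 20] ...............kkkkkkk......YYYYYYYYYYYY
70 [15 17 17] ..............Y.kkkkkk.YY.....YYYYYYYYYY
71 [26 24 22] .............YY.kkkkkk.YY.....YYYYYYYYYY
72 [61 52 17] .............YYY.kkk..YYY......YYYYYYYYY
73 [112  96  11] .............YYYYYYYYYYYY.......YYYYYY.Y
74 [146 124   0] .............YYYYYYYYYYYY.......k.......
75 [150 128   0] .............YYYYYYYYYYYY...............
76 [141 119   0] ..............YYYYYYYYYY................
77 [120 102   0] ................YYYYYY..................
78 [84 72 14] ........................................
79 [73 68 50] ...................k....................
80 [92 95 96] ........................................
81 [126 131 135] ........................................
82 [141 147 153] ........................................
83 [139 146 152] ........................................
84 [123 128 134] .................
[... 1468 characters left out ...]
YkkkkkkgggggkkkkgggggkkkkkkgYY..........
266 ........YYgkkkkkkgggggkkkkgggggkkkkkkkYY..........
269 .........YkkkkkkkgggggkkkkgggggkkkkkkkY...........
272 ..........kkkkkkkgggggkkkkgggggkkkkkkk............
275 ..........kkkkkkkgggggkkkkgggggkkkkkkkg...........
278 .........kkkkkkkkgggggkkkkggggggkkkkkkk...........
281 .........kkkkkkkggggggkkkkgggggkkkkkkkk...........
284 .........kkkkkkkkg....kkkk....ggkkkkkkkg..........
287 ........kkkkkkkkkkkk..gkkk..kkkkkkkkkkkk..........
290 .......kkkkkkkkkkkkkkggkkk.kkkkkkkkkkkkkkg........
293 ......kkkkkkkkkkkkkkkkkkkkkkkkkkkkkkkkkkkk........
296 .....kkkkkkkkkkkkkkkkkkkkkkkkkkkkkkkkkkkkkk.......
299 .gkkkkkkkkkkkkkkkkkkkkkkkkkkkkkkkkkkkkkkkkkkkkk...
```

Run:
```python
from h import *
s=r.grab_frame("scene"); w=r.grab_frame("wrist")
def tri(ps):
    A=np.zeros((3,3));B=np.zeros(3)
    for q,p in ps:
        d=ray(q,p);d/=np.linalg.norm(d);M=np.eye(3)-np.outer(d,d);A+=M;B+=M@q["eye"]
    x=np.linalg.solve(A,B); return x,[np.linalg.norm(np.cross(x-q["eye"],ray(q,p)/np.linalg.norm(ray(q,p)))) for q,p in ps]
print("eye",w["eye"],att(w)@[0,0,-1])
print("tip",tri([(s,(278.5,172.2)),(w,(278,250))]))
print("capw",at_z(w,(278.5,257.5),.117),"outer edge",at_z(w,(278,232.5),.117))
for zz in(.110,.117):
  for c in((.5722,-.0246),(.5729,-.0261)):
    for a in (0,1):
      p=np.array([c[0]-a*.019*.66,c[1]+a*.019*.75,zz])
      q=att(w).T@(p-w["eye"]);u=w["intrinsics"]@(q*[1,-1,-1]);q2=att(s).T@(p-s["eye"]);u2=s["intrinsics"]@(q2*[1,-1,-1]);print(zz,c,a,u[:2]/u[2],u2[:2]/u2[2])
```

```text
eye [0.5233 0.0325 0.2622] [ 0.1948 -0.2264 -0.9543]
tip (array([ 0.5711, -0.0239,  0.1105]), [np.float64(0.0019758483483707867), np.float64(0.0019758483483707716)])
capw [ 0.5718 -0.0227  0.117 ] outer edge [ 0.5618 -0.0116  0.117 ]
0.11 (0.5722, -0.0246) 0 [276.8779 254.5666] [278.6718 172.8347]
0.11 (0.5722, -0.0246) 1 [276.5294 223.8242] [285.4495 172.135 ]
0.11 (0.5729, -0.0261) 0 [276.1057 257.0524] [278.0852 172.7656]
0.11 (0.5729, -0.0261) 1 [275.7313 226.4867] [284.8625 172.0661]
0.117 (0.5722, -0.0246) 0 [276.8603 260.2024] [278.6037 171.206 ]
0.117 (0.5722, -0.0246) 1 [276.4962 228.3438] [285.4128 170.5047]
0.117 (0.5729, -0.0261) 0 [276.0562 262.7744] [278.0144 171.1369]
0.117 (0.5729, -0.0261) 1 [275.664  231.1066] [284.8231 170.4357]
```

Emit:
apply_moves([
  [0,0,0.004,0,0,0],
  [0,0,0.008,0,0,0],
  [0,0,0.008,0,0,0],
])

```text
clock: 14.12
tcp_pos: [0.5737, -0.0249, 0.0964]
orientation: [-1.309, -2.856, -0.0]
contact_force: [-0.6, 0.5, 2.8]
grip_width: 0.0003
gripper_force: 1.0
```

Contact has begun. Next step is 1.5 mm.

Emit:
apply_moves([
  [0,0,0.003,0,0,0],
  [0,0,0.006,0,0,0],
  [0,0,0.006,0,0,0],
])

```text
clock: 14.5
tcp_pos: [0.5737, -0.0249, 0.0948]
orientation: [1.309, 2.856, 0.0]
contact_force: [-1.6, 0.8, 4.0]
grip_width: 0.0
gripper_force: 1.8
```

Emit:
apply_moves([
  [0,0,0.007,0,0,0],
  [0,0,0.014,0,0,0],
  [0,0,0.02,0,0,0],
  [0,0,0.02,0,0,0],
])

```text
clock: 15.0
tcp_pos: [0.5738, -0.0248, 0.0899]
orientation: [-1.309, -2.856, -0.001]
contact_force: [-3.0, 0.6, 6.9]
grip_width: 0.0002
gripper_force: 3.7
```

Emit:
apply_moves([
  [0,0,0.006,0,0,0],
  [0,0,0.012,0,0,0],
  [0,0,0.018,0,0,0],
  [0,0,0.018,0,0,0],
])

```text
clock: 15.5
tcp_pos: [0.5739, -0.0248, 0.0857]
orientation: [1.309, 2.856, 0.001]
contact_force: [-3.0, 0.6, 10.0]
grip_width: 0.0005
gripper_force: 5.2
```

Run:
```python
from h import *
F=[];
for i in range(6):
    s=r.grab_frame("scene");F.append(r.get_obs()["contact_force"])
print(np.mean(F,0),r.get_obs()["tcp_pos"])
b=s["pixels"].astype(int)
old=cv2.imread("pics/s5.png");old=cv2.resize(old,(160,120),interpolation=cv2.INTER_AREA)[...,::-1].astype(int);new=b[100:220,190:350]
for row in range(71,98): print(row,old[row,86:91].mean(0).round().astype(int),new[row,86:91].mean(0).round().astype(int))
k=lambda a:[(np.argwhere((a[55:85,108:124].max(2)<60)).mean(0)+[55,108]).round(2)]
print("knob blob",k(old),k(new))
```

```text
[-2.9941  0.6663 10.4122] [ 0.5738 -0.0248  0.0858]
71 [152 129   0] [20 22 22]
72 [152 130   0] [19 19 18]
73 [152 131   0] [22 23 24]
74 [153 130   0] [30 30 21]
75 [149 128   0] [65 57 21]
76 [138 118   0] [113  98   8]
77 [116 100   3] [144 123   0]
78 [85 74 21] [146 126   0]
79 [78 75 58] [124 106   0]
80 [ 99 102 102] [98 85 22]
81 [127 133 136] [97 93 74]
82 [141 148 153] [124 128 125]
83 [138 144 150] [136 142 146]
84 [120 124 129] [120 126 130]
85 [84 86 89] [85 87 90]
86 [67 68 69] [66 66 70]
87 [65 65 67] [65 65 67]
88 [64 65 65] [63 64 66]
89 [67 66 65] [72 71 72]
90 [68 69 67] [97 97 94]
91 [63 71 64] [126 127 121]
92 [49 74 58] [118 120 114]
93 [39 77 58] [83 88 82]
94 [37 78 60] [52 77 64]
95 [33 77 59] [37 77 60]
96 [35 77 58] [34 76 57]
97 [35 73 57] [32 73 55]
knob blob [array([ 70.82, 115.02])] [array([ 70.69, 115.16])]
```

Force is 10.4 N, which means about 9 mm of press. TCP travel and the image shift agree at 9–10 mm. The knob is still home, so I'm handing in.

```bash
python3 -c "
from bench import r
print(r.hand_in())"
```

```text
the job is handed in; nothing more can be done
None
```

I handed the job in with the head locked over the green board, the plunger home in its slot, and the arm still holding the yellow cap pressed about 9–10 mm at 10.4 N; the hand-in call returned no pass or fail verdict.

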